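Sort sawn steel offcuts onto their stock pads

TASK

Put the four steel offcuts back in stock: stand each one upright on the black pad that has its cross-section painted on it, covering the painted section (the square one squared up with its outline, the channel with its open side facing the way the painting does). Let none of them topple, leave the big hex nut and the wrench where they lie, and let go of everything at the end.

Things in the scene. Friction and masses are not known exactly. Their poses are not given: they have to be found in the camera images.
- large_tube: Large round tube offcut of bare steel, standing on end, 65 mm tall; origin: centre of its lower end, z up along its axis. Outside diameter 56 mm, wall 4 mm, about 0.33 kg.
- small_tube: Small round tube offcut of bare steel, standing on end, 65 mm tall; origin: centre of its lower end, z up along its axis. Outside diameter 36 mm, wall 4 mm, about 0.21 kg.
- square_tube: Square tube offcut of bare steel, standing on end, 65 mm tall; origin: centre of its lower end, z up; x and y point squarely at its faces. 45 x 45 mm outside, wall 4 mm, about 0.33 kg.
- channel: U-shaped channel offcut of bare steel, standing on end, 65 mm tall; origin: at the lower end, in the middle of the OUTER face of the web (the closed back of the U). x points from there to the open side: the section runs from x = 0 to x = 38 mm, and from y = -25 to +25 mm (50 mm over the outer faces of the two flanges); z up. Web and flanges are 6 mm thick, about 0.37 kg.
- pad_large_round: Pad of the large round tube: fixed black wooden block, 90 x 90 mm and 12 mm thick; origin: centre of its underside on the bench (its top lies 12 mm above). Painted on top in yellow, centred, 1 mm wider all round than the steel: a ring of 58 mm outside diameter.
- pad_small_round: Pad of the small round tube: fixed black wooden block, 90 x 90 mm and 12 mm thick; origin: centre of its underside on the bench (its top lies 12 mm above). Painted on top in yellow, centred, 1 mm wider all round than the steel: a ring of 38 mm outside diameter.
- pad_square: Pad of the square tube: fixed black wooden block, 90 x 90 mm and 12 mm thick; origin: centre of its underside on the bench (its top lies 12 mm above). Painted on top in yellow, centred, 1 mm wider all round than the steel: a square outline of 47 mm, its sides along the pad's x and y.
- pad_channel: Pad of the channel: fixed black wooden block, 90 x 90 mm and 12 mm thick; origin: centre of its underside on the bench (its top lies 12 mm above). Painted on top in yellow, centred, 1 mm wider all round than the steel: a U that opens to the pad's +x; its back lies at pad x = -19 mm, its open ends at x = +19 mm, and it spans y = -25 to +25 mm. With the channel in place its origin is at pad x = -19 mm, y = 0, and its x axis points along the pad's x.
- big_nut: Bystander: dark steel hex nut lying flat, 46 mm across flats, 24 mm high; origin: centre of its underside. Leave it alone.
- wrench: Bystander: steel wrench lying on the far side of the bench, roughly along y; origin on its underside near its middle. Leave it alone.
Not all that is in view belongs to the job. Leave any purple or red look-alike of the large_tube alone.

How it is judged:
At the end, for the whole second after the job is handed in: Each offcut stands upright (within 0.1 rad) and at rest on the top of its own pad, its section within 12 mm of the painted one; the square tube turned within 0.25 rad of its outline (any of its four ways), the channel within 0.25 rad with its open side the same way as painted (angle between each of large_tube, small_tube, square_tube, channel's own z axis and vertical below 0.1 rad and z of large_tube in the frame of pad_large_round between 0.008 and 0.016 m and linear speed of each of large_tube, small_tube, square_tube, channel below 0.02 m/s and horizontal distance between large_tube and pad_large_round below 0.012 m and z of small_tube in the frame of pad_small_round between 0.008 and 0.016 m and horizontal distance between small_tube and pad_small_round below 0.012 m and z of square_tube in the frame of pad_square between 0.008 and 0.016 m and horizontal distance between square_tube and pad_square below 0.012 m and (angle between the x axis of square_tube and the x axis of pad_square, either way round below 0.25 rad or angle between the x axis of square_tube and the y axis of pad_square, either way round below 0.25 rad) and z of channel in the frame of pad_channel between 0.008 and 0.016 m and x of channel in the frame of pad_channel between -0.031 and -0.007 m and y of channel in the frame of pad_channel between -0.012 and 0.012 m and x of pad_channel in the frame of channel between 0.007 and 0.031 m and y of pad_channel in the frame of channel between -0.012 and 0.012 m and angle between the x axis of channel and the x axis of pad_channel, either way round below 0.25 rad); the robot touches nothing.
It fails at once if an offcut was toppled (angle between any of large_tube, small_tube, square_tube, channel's own z axis and vertical above 0.7 rad).
It fails at once if the nut or the wrench was disturbed (moved over 25 mm) (distance of any of big_nut, wrench from where it was at the start of the episode above 0.025 m).
It also fails if it takes over 120 s, if anything falls off the work surface, if the arm or the gripper's body presses on something with over 40 N, if the wrist force passes 120 N, or if a joint passes its speed limit or range.

ROBOT

A 6-joint arm with a two-finger parallel gripper is mounted at the origin on the work surface. World frame = base frame: x ahead of the robot, y to its left, z up, the work surface at z = 0. Lengths are in m, angles in rad, forces in N, time in s.
With the tool pointing down it reaches from about 0.375 to 0.9 m from the base axis. Payload 3.1 kg.
Tool frame: the origin (TCP) lies at the very end of the fingers, on their centre line; the grasp point (between the pads) lies 19 mm behind it; z points along the fingers, y is the line along which they close (so a half turn about z gives the same grasp; the last joint's range is limited). The gripper opens to 85 mm and grips with 20 to 120 N. Pads are 22 mm wide; open, the fingers measure 114 mm over their backs; the gripper's body (76 mm by 85 mm) begins 54 mm behind the grasp point. The pads swing forward as they close: fully open they stand 13 mm farther back than shut.
Start: joints at [-1.421, 0.527, 1.433, -0, 1.181, -0.178], TCP at [0.201, -0.592, 0.231] pointing down, gripper open.
Joint ranges: [-3.08, 3.08], [-0.75, 2.2], [0.22, 2.44], [-1.43, 4.57], [0, 2.65], [-2.85, 2.85]. Speed limits (rad/s): [2.79, 2.79, 3.14, 3.14, 3.14, 3.14].

INTERFACE

Orientations are given as a unit quaternion [w, x, y, z].
In Python, from rig import env gives the robot as it stands. The module is installed in compiled form; this text tells all that it offers.
- The arm moves only by the shell command python3 -m creep 'ROWS' [OPENING]. ROWS is JSON, a list of rows, each an object of numbers: "tx", "ty", "tz": the shift along the tool's x, y, z in mm; "rx", "ry", "rz": the turn, a rotation vector about the tool's x, y, z in rad. In form: [{"tx": .., "ty": .., "tz": .., "rx": .., "ry": .., "rz": ..}, ...]. A call has 1 to 20 rows; each row is the pose to reach, as a shift and turn from the pose commanded when the call began, along the tool's axes at that moment; what a row does not reach only later rows make up. A row lasts 1/12 s, in which the tool goes at most 41.7 mm and 7.16 degrees, less where a joint would pass 70% of its speed; a pose out of reach is approached as far as the arm can. A call with a gripper value outside its range is refused whole. OPENING is the closure, from -1 (fully open) to 1 (shut), set as the call begins (- or left out, the last holds). The fingers move at their own pace and stop on an object; the grip force is fixed at half the most. Time passes only in rows, so rows that repeat a pose let the fingers close. It gives the time, the measured TCP pose, the force, the opening and the grip force at its end, in the units of the state.
- env.state(): the state, without advancing time (a new reading comes with each control period).
- env.get_image(name): name is "scene" or "top"; returns a dict with "frame" (480x640x3 uint8, red, green, blue), "intrinsics" (3x3 intrinsics, pixels), "origin" and "attitude" of the camera in the world. Camera axes: x right, y up, looking along -z (the intrinsics and any distortion apply to the point x, -y, -z); pixel columns grow to the right and rows downward; lengths in m; the calibration is good to about 2 mm. A picture is of the moment at which its call begins. There is no depth.
- env.job_done(): hands the job in; it is judged then, once.
The state is a dict: "clock": time; "joints": joint angles; "joint_vel": joint speeds; "tau": joint torques, N m; "tcp_pos": TCP position; "orientation": TCP orientation; "force": force on the tool from outside, world axes, zero at the start; "moment": the same for the moment, N m; "width": finger opening in m; "finger_force": force on a finger pad.
Only numpy, scipy, OpenCV 4.12 (cv2) and the standard library are available. Lean on these libraries where they do the work, as an engineer would, in place of code of your own. Each camera call takes 0.05 s, during which the arm holds its last target. There are 200 camera calls.

## Working session

There is one attempt and no reset: what is moved stays moved. The work goes in short steps, Python scripts to look and compute and a shell command to move; the robot and the scene stay as the last step left them, time stands still between calls to the robot, and variables do not carry over. Pictures are saved under pics/ and viewed, at most 14 in all, crops included, and the job is handed in when it is done.

```bash
mkdir -p pics; cat > h.py <<'E'
import numpy as np, cv2
from rig import env
from scipy.spatial.transform import Rotation as R
def snap(n,f):
    d=env.get_image(n); cv2.imwrite(f,d["frame"][:,:,::-1]); np.savez(f[:-3]+"npz",**{k:np.array(v) for k,v in d.items()}); return d
def rot(a):
    a=np.array(a,float)
    if a.shape==(3,3): return a
    return R.from_quat([a[1],a[2],a[3],a[0]]).as_matrix()
def pix(d,u,v,z):
    K=np.array(d["intrinsics"]); r=np.linalg.inv(K)@[u,v,1]; r=rot(d["attitude"])@np.array([r[0],-r[1],-r[2]])
    o=np.array(d["origin"]); return (o+r*(z-o[2])/r[2])[:2]
def proj(d,p):
    c=rot(d["attitude"]).T@(np.array(p)-np.array(d["origin"])); q=np.array(d["intrinsics"])@[c[0],-c[1],-c[2]]; return q[:2]/q[2]
E
python3 - <<'E'
from h import *
for n in("top","scene"):
    d=snap(n,f"pics/{n}0.png"); print({k:v for k,v in d.items() if k!="frame"})
print(env.state())
E
```

```text
{'intrinsics': array([[496.89685736,   0.        , 317.2028962 ],
       [  0.        , 496.89685736, 238.90993812],
       [  0.        ,   0.        ,   1.        ]]), 'origin': array([ 0.43410317, -0.01140301,  1.11305216]), 'attitude': array([-0.69640469, -0.05570264,  0.04867367,  0.71382673])}
{'intrinsics': array([[569.98061603,   0.        , 318.82626068],
       [  0.        , 569.98061603, 246.65285768],
       [  0.        ,   0.        ,   1.        ]]), 'origin': array([1.09147422, 0.41323894, 0.97433167]), 'attitude': array([0.40861294, 0.12713949, 0.27846275, 0.85984273])}
{'clock': 0.1, 'joints': array([-1.42150857e+00,  5.28376108e-01,  1.43375353e+00,  3.86868921e-05,
        1.18141100e+00, -1.78506888e-01]), 'joint_vel': array([ 2.04351680e-04, -4.12620202e-03, -3.00795064e-03, -1.41338072e-03,
       -1.37067956e-03,  6.81327326e-06]), 'tau': array([-3.17704989e-04, -4.43303883e+01, -1.78587270e+01, -2.88033925e-04,
        3.88397661e-03, -1.31568578e-05]), 'tcp_pos': array([ 0.20116081, -0.59107417,  0.23043626]), 'orientation': array([-9.73628258e-04,  9.86599606e-01,  1.63157189e-01,  3.21154938e-05]), 'force': array([0.03517621, 0.75153016, 0.287703  ]), 'moment': array([ 0.05085748,  0.03816258, -0.01379214]), 'finger_force': 0.0, 'width': 0.08495760286288588}
```

View pics/top0.png

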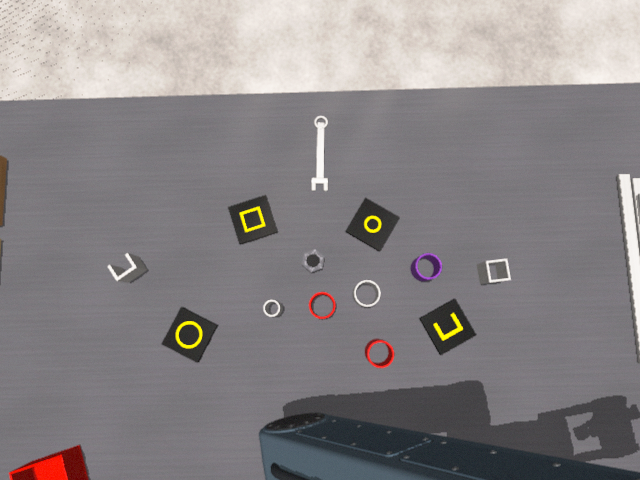

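View pics/scene0.png

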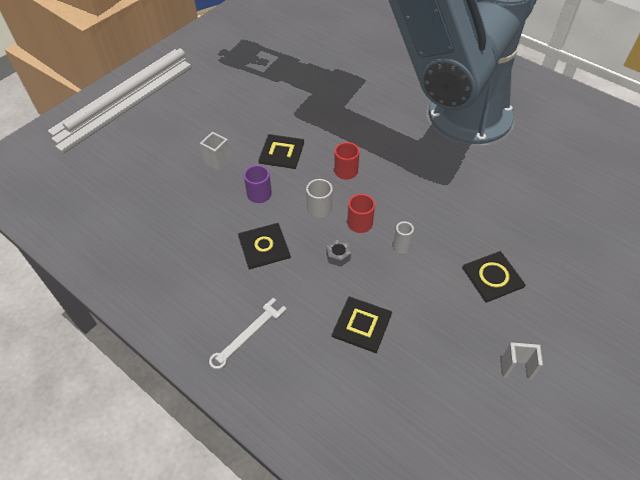

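Top view: the bare-steel large tube is at (367,293). Its look-alikes are red (322,306), red (379,353) and purple (427,267), and I'll leave those alone. The small tube is at (272,309), the square at (498,270) and the channel at (122,267). The pads are large (189,334), small (372,224), square (252,219) and channel (448,326). The nut is at (313,261) and the wrench at (320,155). Next is one close composite crop.

```bash
cat > m.py <<'E'
from h import *
d=dict(np.load("pics/top0.npz")); f=d["frame"]; hsv=cv2.cvtColor(f,cv2.COLOR_RGB2HSV)
T=dict(large_tube=(367,293),small_tube=(272,309),square=(498,270),channel=(124,267),pL=(189,334),pS=(372,224),pSq=(252,219),pC=(448,326))
tiles=[]
for k,(u,v) in T.items():
    a=f[v-25:v+25,u-25:u+25,::-1]; tiles.append(cv2.resize(a,(200,200),interpolation=cv2.INTER_CUBIC))
    h=hsv[v-25:v+25,u-25:u+25]
    m=((h[...,1]>120)&(h[...,0]>20)&(h[...,0]<40)&(h[...,2]>110)) if k[0]=='p' else ((h[...,1]<45)&(h[...,2]>175))
    n,l,s,c=cv2.connectedComponentsWithStats(m.astype(np.uint8)); i=1+s[1:,4].argmax()
    ys,xs=np.where(l==i); z=.012 if k[0]=='p' else .065
    W=np.array([pix(d,x+u-25,y+v-25,z) for x,y in zip(xs,ys)])
    r=cv2.minAreaRect((W*1000).astype(np.float32)); (ec,er)=cv2.minEnclosingCircle((W*1000).astype(np.float32))
    print(k,s[i,4],"rect",np.round(r[0],1),np.round(r[1],1),"ang %.1f"%r[2],"circ",np.round(ec,1),round(er,1),"centroid",np.round(W.mean(0)*1000,1))
cv2.imwrite("pics/tiles.png",np.vstack([np.hstack(tiles[:4]),np.hstack(tiles[4:])]))
for q in [(427,267),(322,306),(379,353)]: print(q,pix(d,*q,.065).round(3))
print("nut",pix(d,313,261,.024).round(3))
E
python3 m.py
```

```text
large_tube 172 rect [ 473.6 -103.9] [54.3 53.6] ang 43.1 circ [ 473.3 -104.3] 28.0 centroid [ 473.3 -104.8]
small_tube 104 rect [447.7  97.3] [33.5 35.3] ang 89.3 circ [447.2  96.9] 18.1 centroid [446.8  96.9]
square 206 rect [ 514.6 -381.4] [46.7 46.2] ang 5.2 circ [ 514.4 -381.6] 31.1 centroid [ 514.7 -381.2]
channel 183 rect [541.4 414.1] [38.8 50.9] ang 33.4 circ [541.7 414.3] 30.5 centroid [537.2 411.4]
pL 305 rect [394.4 283.8] [59.5 58. ] ang 88.7 circ [394.5 283.7] 30.4 centroid [394.5 283.5]
pS 175 rect [ 629.9 -127.5] [38.2 38.9] ang 87.8 circ [ 629.2 -127.1] 20.6 centroid [ 629.3 -127.2]
pSq 280 rect [647.3 143.9] [49.6 50.3] ang 17.3 circ [647.3 143.7] 33.8 centroid [647.4 143.5]
pC 275 rect [ 398.3 -282.2] [42.6 54.9] ang 27.5 circ [ 399.3 -281.4] 32.8 centroid [ 394.5 -283.9]
(427, 267) [ 0.524 -0.233]
(322, 306) [ 0.448 -0.009]
(379, 353) [ 0.35  -0.124]
nut [0.547 0.008]
```

View pics/tiles.png

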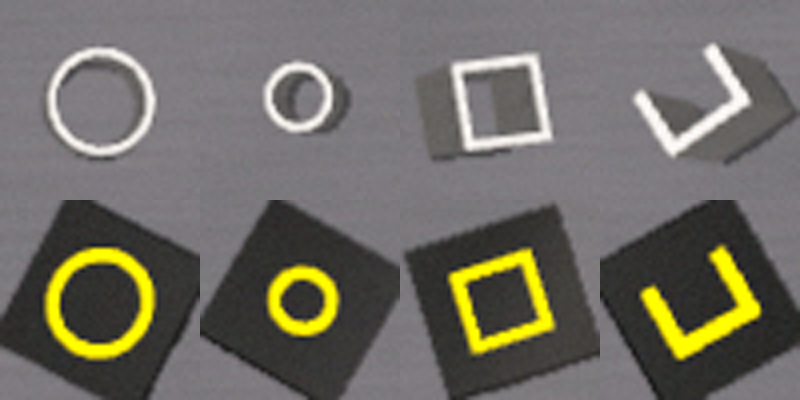

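The crop confirms the choice: the tube at (367,293) is bare steel, both U's open up and to the left in the image, and all eight items are measured. Next is a helper that works out the moves.

```bash
cat > go.py <<'E'
import sys
from h import *
# go.py x y z(mm) fingeryaw(deg): shift in tool axes
x,y,z,a=map(float,sys.argv[1:]); s=env.state(); M=rot(s["orientation"])
t=M.T@(np.array([x,y,z])-np.array(s["tcp_pos"])*1000)
cur=np.degrees(np.arctan2(M[1,1],M[0,1])); dy=(a-cur+90)%180-90
print("t",t.round(1),"rz %.3f"%-np.radians(dy),"tilt %.4f"%np.arccos(-M[2,2]),"q6 %.2f"%s["joints"][5],"rows",np.linalg.norm(t)/41.7,abs(dy)/7.16)
E
python3 go.py 514.6 -381.4 110 5.2; python3 go.py 514.6 -381.4 110 95.2
```

```text
t [364.2 -97.4 120.8] rz -1.334 tilt 0.0019 q6 -0.18 rows 9.493261636335397 10.673124731661735
t [364.2 -97.4 120.8] rz 0.237 tilt 0.0019 q6 -0.18 rows 9.493261636335397 1.896707670572902
```

```bash
python3 -m creep '[{"tx":364,"ty":-97,"tz":121,"rz":0.237},{"tx":364,"ty":-97,"tz":121,"rz":0.237},{"tx":364,"ty":-97,"tz":121,"rz":0.237},{"tx":364,"ty":-97,"tz":121,"rz":0.237},{"tx":364,"ty":-97,"tz":121,"rz":0.237},{"tx":364,"ty":-97,"tz":121,"rz":0.237},{"tx":364,"ty":-97,"tz":121,"rz":0.237},{"tx":364,"ty":-97,"tz":121,"rz":0.237},{"tx":364,"ty":-97,"tz":121,"rz":0.237},{"tx":364,"ty":-97,"tz":121,"rz":0.237},{"tx":364,"ty":-97,"tz":121,"rz":0.237},{"tx":364,"ty":-97,"tz":121,"rz":0.237},{"tx":364,"ty":-97,"tz":121,"rz":0.237}]' -1; python3 go.py 514.6 -381.4 26 95.2
```

```text
t [364.2 -97.2 204.8] rz 0.237 tilt 0.0019 q6 -0.18 rows 10.286667508101987 1.896707670572902invalid input at $[0]: expected keys tx, ty, tz, rx, ry, rz
```

```bash
python3 -m creep '[{"tx":364,"ty":-97,"tz":121,"rx":0,"ry":0,"rz":0.237},{"tx":364,"ty":-97,"tz":121,"rx":0,"ry":0,"rz":0.237},{"tx":364,"ty":-97,"tz":121,"rx":0,"ry":0,"rz":0.237},{"tx":364,"ty":-97,"tz":121,"rx":0,"ry":0,"rz":0.237},{"tx":364,"ty":-97,"tz":121,"rx":0,"ry":0,"rz":0.237},{"tx":364,"ty":-97,"tz":121,"rx":0,"ry":0,"rz":0.237},{"tx":364,"ty":-97,"tz":121,"rx":0,"ry":0,"rz":0.237},{"tx":364,"ty":-97,"tz":121,"rx":0,"ry":0,"rz":0.237},{"tx":364,"ty":-97,"tz":121,"rx":0,"ry":0,"rz":0.237},{"tx":364,"ty":-97,"tz":121,"rx":0,"ry":0,"rz":0.237},{"tx":364,"ty":-97,"tz":121,"rx":0,"ry":0,"rz":0.237},{"tx":364,"ty":-97,"tz":121,"rx":0,"ry":0,"rz":0.237},{"tx":364,"ty":-97,"tz":121,"rx":0,"ry":0,"rz":0.237}]' -1; python3 go.py 514.6 -381.4 26 95.2
```

```text
clock: 1.18
tcp_pos: [0.5141, -0.383, 0.1102]
orientation: [-0.0, 0.999, 0.045, -0.0]
force: [-0.3, 0.5, 0.1]
width: 0.0855
finger_force: 0.0
t [ 0.7 -1.5 84.2] rz 0.000 tilt 0.0007 q6 0.67 rows 2.0189670974185434 0.0015504936939295063
```

```bash
python3 -m creep '[{"tx":1,"ty":-1,"tz":30,"rx":0,"ry":0,"rz":0},{"tx":1,"ty":-1,"tz":55,"rx":0,"ry":0,"rz":0},{"tx":1,"ty":-1,"tz":75,"rx":0,"ry":0,"rz":0},{"tx":1,"ty":-1,"tz":84,"rx":0,"ry":0,"rz":0},{"tx":1,"ty":-1,"tz":84,"rx":0,"ry":0,"rz":0},{"tx":1,"ty":-1,"tz":84,"rx":0,"ry":0,"rz":0}]' -1
python3 -m creep '[{"tx":0,"ty":0,"tz":0,"rx":0,"ry":0,"rz":0},{"tx":0,"ty":0,"tz":0,"rx":0,"ry":0,"rz":0},{"tx":0,"ty":0,"tz":0,"rx":0,"ry":0,"rz":0},{"tx":0,"ty":0,"tz":0,"rx":0,"ry":0,"rz":0},{"tx":0,"ty":0,"tz":0,"rx":0,"ry":0,"rz":0},{"tx":0,"ty":0,"tz":0,"rx":0,"ry":0,"rz":0},{"tx":0,"ty":0,"tz":0,"rx":0,"ry":0,"rz":0},{"tx":0,"ty":0,"tz":0,"rx":0,"ry":0,"rz":0},{"tx":0,"ty":0,"tz":0,"rx":0,"ry":0,"rz":0},{"tx":0,"ty":0,"tz":0,"rx":0,"ry":0,"rz":0},{"tx":0,"ty":0,"tz":0,"rx":0,"ry":0,"rz":0},{"tx":0,"ty":0,"tz":0,"rx":0,"ry":0,"rz":0}]' 1
python3 -m creep '[{"tx":0,"ty":0,"tz":-20,"rx":0,"ry":0,"rz":0},{"tx":0,"ty":0,"tz":-50,"rx":0,"ry":0,"rz":0},{"tx":0,"ty":0,"tz":-80,"rx":0,"ry":0,"rz":0},{"tx":0,"ty":0,"tz":-110,"rx":0,"ry":0,"rz":0},{"tx":0,"ty":0,"tz":-110,"rx":0,"ry":0,"rz":0},{"tx":0,"ty":0,"tz":-110,"rx":0,"ry":0,"rz":0}]'
python3 go.py 647.3 143.8 136 107.3
```

```text
clock: 1.68
tcp_pos: [0.515, -0.3828, 0.0268]
orientation: [0.0, 0.999, 0.045, 0.0]
force: [0.3, -0.3, 0.1]
width: 0.0854
finger_force: 0.0
clock: 2.68
tcp_pos: [0.5162, -0.382, 0.0278]
orientation: [0.001, 0.999, 0.045, 0.001]
force: [-0.9, -0.4, 5.7]
width: 0.0441
finger_force: 62.4
clock: 3.18
tcp_pos: [0.5163, -0.3822, 0.138]
orientation: [0.002, 0.999, 0.046, 0.001]
force: [-0.3, -0.6, -3.8]
width: 0.0442
finger_force: 62.3
t [ 178.3 -511.9    0.9] rz -0.211 tilt 0.0039 q6 0.67 rows 12.99934923088241 1.6868031979942977
```

```bash
python3 -m creep '[{"tx":10,"ty":-25,"tz":0,"rx":0,"ry":0,"rz":-0.05},{"tx":178,"ty":-512,"tz":0,"rx":0,"ry":0,"rz":-0.211},{"tx":178,"ty":-512,"tz":0,"rx":0,"ry":0,"rz":-0.211},{"tx":178,"ty":-512,"tz":0,"rx":0,"ry":0,"rz":-0.211},{"tx":178,"ty":-512,"tz":0,"rx":0,"ry":0,"rz":-0.211},{"tx":178,"ty":-512,"tz":0,"rx":0,"ry":0,"rz":-0.211},{"tx":178,"ty":-512,"tz":0,"rx":0,"ry":0,"rz":-0.211},{"tx":178,"ty":-512,"tz":0,"rx":0,"ry":0,"rz":-0.211},{"tx":178,"ty":-512,"tz":0,"rx":0,"ry":0,"rz":-0.211},{"tx":178,"ty":-512,"tz":0,"rx":0,"ry":0,"rz":-0.211},{"tx":178,"ty":-512,"tz":0,"rx":0,"ry":0,"rz":-0.211},{"tx":178,"ty":-512,"tz":0,"rx":0,"ry":0,"rz":-0.211},{"tx":178,"ty":-512,"tz":0,"rx":0,"ry":0,"rz":-0.211},{"tx":178,"ty":-512,"tz":0,"rx":0,"ry":0,"rz":-0.211},{"tx":178,"ty":-512,"tz":0,"rx":0,"ry":0,"rz":-0.211},{"tx":178,"ty":-512,"tz":0,"rx":0,"ry":0,"rz":-0.211},{"tx":178,"ty":-512,"tz":0,"rx":0,"ry":0,"rz":-0.211}]'
python3 go.py 647.3 143.8 41 107.3
python3 - <<'E'
from h import *
snap("scene","pics/s1.png")
E
```

```text
clock: 4.6
tcp_pos: [0.6449, 0.1435, 0.1344]
orientation: [0.0, 0.989, 0.15, -0.002]
force: [0.2, -0.6, -3.2]
width: 0.0441
finger_force: 62.5
t [ 2.8  0.5 93.4] rz -0.000 tilt 0.0042 q6 1.32 rows 2.2417796568407957 0.0017646055254433208
```

View pics/s1.png

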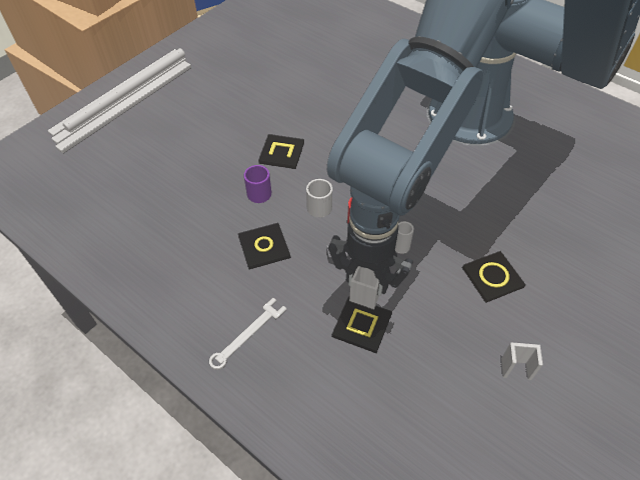

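The square tube hangs upright above its pad at (363,288). I'll lower it gently.

```bash
python3 -m creep '[{"tx":2,"ty":0,"tz":30,"rx":0,"ry":0,"rz":0},{"tx":2,"ty":0,"tz":60,"rx":0,"ry":0,"rz":0},{"tx":2,"ty":0,"tz":80,"rx":0,"ry":0,"rz":0},{"tx":2,"ty":0,"tz":88,"rx":0,"ry":0,"rz":0},{"tx":2,"ty":0,"tz":91,"rx":0,"ry":0,"rz":0},{"tx":2,"ty":0,"tz":93,"rx":0,"ry":0,"rz":0},{"tx":2,"ty":0,"tz":93,"rx":0,"ry":0,"rz":0},{"tx":2,"ty":0,"tz":93,"rx":0,"ry":0,"rz":0}]'; python3 go.py 647.3 143.8 40 107.3
```

```text
clock: 5.32
tcp_pos: [0.6495, 0.1448, 0.0449]
orientation: [0.0, 0.989, 0.15, 0.001]
force: [-0.3, -0.3, -2.4]
width: 0.0445
finger_force: 62.3
t [-2.4  0.3  4.9] rz -0.001 tilt 0.0029 q6 1.32 rows 0.1306862365478714 0.004490956061637876
```

```bash
python3 -m creep '[{"tx":-2,"ty":0,"tz":2,"rx":0,"ry":0,"rz":0},{"tx":-2,"ty":0,"tz":4,"rx":0,"ry":0,"rz":0},{"tx":-2,"ty":0,"tz":4,"rx":0,"ry":0,"rz":0},{"tx":-2,"ty":0,"tz":4,"rx":0,"ry":0,"rz":0},{"tx":-2,"ty":0,"tz":4,"rx":0,"ry":0,"rz":0}]'; python3 go.py 647.3 143.8 40 107.3
```

```text
clock: 5.73
tcp_pos: [0.6465, 0.1445, 0.0399]
orientation: [0.0, 0.989, 0.15, 0.0]
force: [-1.4, 0.0, 0.8]
width: 0.0445
finger_force: 62.4
t [ 0.5  0.9 -0.1] rz 0.000 tilt 0.0005 q6 1.32 rows 0.025991405615914846 0.0008979690793311339
```

Contact felt. I'll release, retreat and work out the channel approach.

```bash
python3 -m creep '[{"tx":0,"ty":0,"tz":0,"rx":0,"ry":0,"rz":0},{"tx":0,"ty":0,"tz":0,"rx":0,"ry":0,"rz":0},{"tx":0,"ty":0,"tz":0,"rx":0,"ry":0,"rz":0},{"tx":0,"ty":0,"tz":0,"rx":0,"ry":0,"rz":0},{"tx":0,"ty":0,"tz":0,"rx":0,"ry":0,"rz":0},{"tx":0,"ty":0,"tz":0,"rx":0,"ry":0,"rz":0},{"tx":0,"ty":0,"tz":0,"rx":0,"ry":0,"rz":0},{"tx":0,"ty":0,"tz":0,"rx":0,"ry":0,"rz":0},{"tx":0,"ty":0,"tz":-20,"rx":0,"ry":0,"rz":0},{"tx":0,"ty":0,"tz":-50,"rx":0,"ry":0,"rz":0},{"tx":0,"ty":0,"tz":-80,"rx":0,"ry":0,"rz":0},{"tx":0,"ty":0,"tz":-90,"rx":0,"ry":0,"rz":0},{"tx":0,"ty":0,"tz":-90,"rx":0,"ry":0,"rz":0}]' -1; python3 go.py 540 413.1 120 123.4
```

```text
clock: 6.82
tcp_pos: [0.6489, 0.1446, 0.1329]
orientation: [0.0, 0.989, 0.15, 0.004]
force: [1.1, 0.5, -0.1]
width: 0.0856
finger_force: 0.0
t [ -24.2 -288.7   12.2] rz -0.281 tilt 0.0076 q6 1.32 rows 6.954265973479897 2.249328352667627
```

```bash
python3 -m creep '[{"tx":-24,"ty":-289,"tz":10,"rx":0,"ry":0,"rz":-0.281},{"tx":-24,"ty":-289,"tz":10,"rx":0,"ry":0,"rz":-0.281},{"tx":-24,"ty":-289,"tz":10,"rx":0,"ry":0,"rz":-0.281},{"tx":-24,"ty":-289,"tz":10,"rx":0,"ry":0,"rz":-0.281},{"tx":-24,"ty":-289,"tz":10,"rx":0,"ry":0,"rz":-0.281},{"tx":-24,"ty":-289,"tz":10,"rx":0,"ry":0,"rz":-0.281},{"tx":-24,"ty":-289,"tz":10,"rx":0,"ry":0,"rz":-0.281},{"tx":-24,"ty":-289,"tz":10,"rx":0,"ry":0,"rz":-0.281},{"tx":-24,"ty":-289,"tz":10,"rx":0,"ry":0,"rz":-0.281},{"tx":-24,"ty":-289,"tz":10,"rx":0,"ry":0,"rz":-0.281},{"tx":-24,"ty":-289,"tz":10,"rx":0,"ry":0,"rz":-0.281},{"tx":-24,"ty":-289,"tz":10,"rx":0,"ry":0,"rz":-0.281}]'; python3 go.py 540 413.1 26 123.4
python3 - <<'E'
from h import *
d=snap("top","pics/t2.png"); f=d["frame"]
a=cv2.resize(f[195:245,227:277,::-1],(300,300),interpolation=cv2.INTER_CUBIC);b=cv2.resize(f[230:310,85:165,::-1],(300,300),interpolation=cv2.INTER_CUBIC)
cv2.imwrite("pics/c2.png",np.hstack([a,b]))
E
```

```text
clock: 7.82
tcp_pos: [0.5382, 0.4116, 0.1188]
orientation: [0.0, 0.958, 0.286, -0.001]
force: [0.3, -0.9, 1.1]
width: 0.0853
finger_force: 0.0
t [ 2.4 -0.3 92.8] rz -0.002 tilt 0.0011 q6 1.48 rows 2.2250136811912964 0.01940183158230434
```

View pics/c2.png

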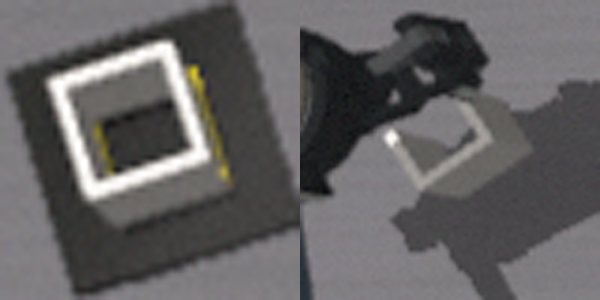

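The square tube stands square on its outline, with only a few millimetres of yellow showing on the right. The gripper sits above the channel (crop 430,150). I'll go down and grip it.

```bash
python3 -m creep '[{"tx":2,"ty":0,"tz":30,"rx":0,"ry":0,"rz":0},{"tx":2,"ty":0,"tz":55,"rx":0,"ry":0,"rz":0},{"tx":2,"ty":0,"tz":75,"rx":0,"ry":0,"rz":0},{"tx":2,"ty":0,"tz":88,"rx":0,"ry":0,"rz":0},{"tx":2,"ty":0,"tz":92,"rx":0,"ry":0,"rz":0},{"tx":2,"ty":0,"tz":92,"rx":0,"ry":0,"rz":0},{"tx":2,"ty":0,"tz":92,"rx":0,"ry":0,"rz":0}]' -1
python3 -m creep '[{"tx":0,"ty":0,"tz":0,"rx":0,"ry":0,"rz":0},{"tx":0,"ty":0,"tz":0,"rx":0,"ry":0,"rz":0},{"tx":0,"ty":0,"tz":0,"rx":0,"ry":0,"rz":0},{"tx":0,"ty":0,"tz":0,"rx":0,"ry":0,"rz":0},{"tx":0,"ty":0,"tz":0,"rx":0,"ry":0,"rz":0},{"tx":0,"ty":0,"tz":0,"rx":0,"ry":0,"rz":0},{"tx":0,"ty":0,"tz":0,"rx":0,"ry":0,"rz":0},{"tx":0,"ty":0,"tz":0,"rx":0,"ry":0,"rz":0},{"tx":0,"ty":0,"tz":0,"rx":0,"ry":0,"rz":0},{"tx":0,"ty":0,"tz":0,"rx":0,"ry":0,"rz":0},{"tx":0,"ty":0,"tz":0,"rx":0,"ry":0,"rz":0},{"tx":0,"ty":0,"tz":0,"rx":0,"ry":0,"rz":0}]' 1
python3 go.py 540 413.1 26 123.4
```

```text
clock: 8.45
tcp_pos: [0.5402, 0.4144, 0.0281]
orientation: [-0.0, 0.958, 0.287, 0.001]
force: [-0.3, 0.4, 0.3]
width: 0.0849
finger_force: 0.0
clock: 9.45
tcp_pos: [0.5402, 0.4149, 0.0288]
orientation: [-0.0, 0.958, 0.287, 0.001]
force: [0.0, -1.0, 6.5]
width: 0.0491
finger_force: 64.1
t [-1.2  1.4  2.8] rz -0.000 tilt 0.0027 q6 1.48 rows 0.08004046160936529 0.0005651790137233791
```

```bash
python3 -m creep '[{"tx":0,"ty":0,"tz":-20,"rx":0,"ry":0,"rz":0},{"tx":0,"ty":0,"tz":-50,"rx":0,"ry":0,"rz":0},{"tx":0,"ty":0,"tz":-80,"rx":0,"ry":0,"rz":0},{"tx":0,"ty":0,"tz":-110,"rx":0,"ry":0,"rz":0},{"tx":0,"ty":0,"tz":-110,"rx":0,"ry":0,"rz":0},{"tx":0,"ty":0,"tz":-110,"rx":0,"ry":0,"rz":0}]'
python3 go.py 398 -282.3 140 117.5
```

```text
clock: 9.95
tcp_pos: [0.5397, 0.4148, 0.1384]
orientation: [-0.0, 0.958, 0.287, 0.001]
force: [-0.8, 0.7, -5.2]
width: 0.0491
finger_force: 64.2
t [-502.   504.    -2.9] rz 0.103 tilt 0.0028 q6 1.48 rows 17.05848926474716 0.8241932659785709
```

```bash
python3 -m creep '[{"tx":-15,"ty":15,"tz":0,"rx":0,"ry":0,"rz":0},{"tx":-502,"ty":504,"tz":-3,"rx":0,"ry":0,"rz":0.103},{"tx":-502,"ty":504,"tz":-3,"rx":0,"ry":0,"rz":0.103},{"tx":-502,"ty":504,"tz":-3,"rx":0,"ry":0,"rz":0.103},{"tx":-502,"ty":504,"tz":-3,"rx":0,"ry":0,"rz":0.103},{"tx":-502,"ty":504,"tz":-3,"rx":0,"ry":0,"rz":0.103},{"tx":-502,"ty":504,"tz":-3,"rx":0,"ry":0,"rz":0.103},{"tx":-502,"ty":504,"tz":-3,"rx":0,"ry":0,"rz":0.103},{"tx":-502,"ty":504,"tz":-3,"rx":0,"ry":0,"rz":0.103},{"tx":-502,"ty":504,"tz":-3,"rx":0,"ry":0,"rz":0.103},{"tx":-502,"ty":504,"tz":-3,"rx":0,"ry":0,"rz":0.103},{"tx":-502,"ty":504,"tz":-3,"rx":0,"ry":0,"rz":0.103},{"tx":-502,"ty":504,"tz":-3,"rx":0,"ry":0,"rz":0.103},{"tx":-502,"ty":504,"tz":-3,"rx":0,"ry":0,"rz":0.103},{"tx":-502,"ty":504,"tz":-3,"rx":0,"ry":0,"rz":0.103},{"tx":-502,"ty":504,"tz":-3,"rx":0,"ry":0,"rz":0.103},{"tx":-502,"ty":504,"tz":-3,"rx":0,"ry":0,"rz":0.103},{"tx":-502,"ty":504,"tz":-3,"rx":0,"ry":0,"rz":0.103},{"tx":-502,"ty":504,"tz":-3,"rx":0,"ry":0,"rz":0.103},{"tx":-502,"ty":504,"tz":-3,"rx":0,"ry":0,"rz":0.103}]'
python3 -m creep '[{"tx":0,"ty":0,"tz":0,"rx":0,"ry":0,"rz":0},{"tx":0,"ty":0,"tz":0,"rx":0,"ry":0,"rz":0}]'
python3 go.py 398 -282.3 45 117.5
```

```text
clock: 11.62
tcp_pos: [0.3959, -0.283, 0.1383]
orientation: [-0.002, 0.972, 0.236, -0.001]
force: [-0.6, 1.5, -4.9]
width: 0.0496
finger_force: 64.2
clock: 11.78
tcp_pos: [0.3965, -0.2804, 0.1391]
orientation: [-0.002, 0.971, 0.238, -0.001]
force: [0.3, -0.2, -4.0]
width: 0.0495
finger_force: 64.2
t [ 0.5  2.8 94.1] rz 0.001 tilt 0.0045 q6 0.24 rows 2.257290477072836 0.007936127647191149
```

```bash
python3 -m creep '[{"tx":1,"ty":2,"tz":30,"rx":0,"ry":0,"rz":0},{"tx":1,"ty":2,"tz":60,"rx":0,"ry":0,"rz":0},{"tx":1,"ty":2,"tz":80,"rx":0,"ry":0,"rz":0},{"tx":1,"ty":2,"tz":90,"rx":0,"ry":0,"rz":0},{"tx":1,"ty":2,"tz":93,"rx":0,"ry":0,"rz":0},{"tx":1,"ty":2,"tz":93,"rx":0,"ry":0,"rz":0},{"tx":1,"ty":2,"tz":93,"rx":0,"ry":0,"rz":0}]'; python3 go.py 398 -282.3 41 117.5
python3 - <<'E'
from h import *
d=snap("scene","pics/s3.png"); f=d["frame"]
cv2.imwrite("pics/c3.png",cv2.resize(f[80:220,190:370,::-1],(720,560),interpolation=cv2.INTER_CUBIC))
E
```

```text
clock: 12.37
tcp_pos: [0.3999, -0.2841, 0.048]
orientation: [0.001, 0.971, 0.238, 0.0]
force: [-0.0, -0.9, -3.4]
width: 0.049
finger_force: 64.0
t [-0.9 -2.5  7. ] rz 0.001 tilt 0.0013 q6 0.24 rows 0.17891974609583694 0.006237635637164937
```

View pics/c3.png

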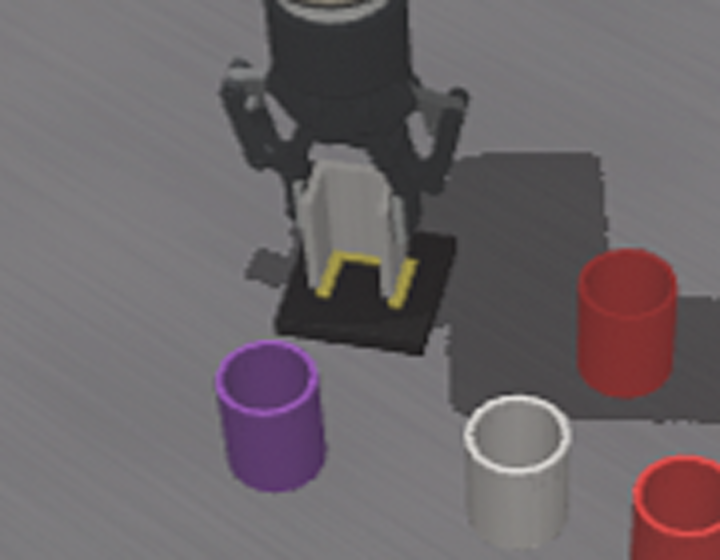

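The channel (crop 355,220) hangs upright just above its U, open side the right way. It is a few millimetres off along the finger line, so I'll correct that and lower it.

```bash
python3 -m creep '[{"tx":-1,"ty":-3,"tz":2,"rx":0,"ry":0,"rz":0},{"tx":-1,"ty":-3,"tz":4,"rx":0,"ry":0,"rz":0},{"tx":-1,"ty":-3,"tz":6,"rx":0,"ry":0,"rz":0},{"tx":-1,"ty":-3,"tz":6,"rx":0,"ry":0,"rz":0},{"tx":-1,"ty":-3,"tz":6,"rx":0,"ry":0,"rz":0},{"tx":-1,"ty":-3,"tz":6,"rx":0,"ry":0,"rz":0}]'; python3 go.py 398 -282.3 41 117.5
```

```text
clock: 12.92
tcp_pos: [0.3971, -0.282, 0.0414]
orientation: [0.0, 0.971, 0.238, 0.0]
force: [0.6, 0.5, -5.1]
width: 0.0494
finger_force: 64.0
t [0.7 0.7 0.4] rz -0.000 tilt 0.0003 q6 0.24 rows 0.02485649622148757 0.002396870346171337
```

```bash
python3 -m creep '[{"tx":1,"ty":0,"tz":1,"rx":0,"ry":0,"rz":0},{"tx":1,"ty":0,"tz":1,"rx":0,"ry":0,"rz":0},{"tx":1,"ty":0,"tz":1.5,"rx":0,"ry":0,"rz":0},{"tx":1,"ty":0,"tz":1.5,"rx":0,"ry":0,"rz":0}]'
python3 -m creep '[{"tx":0,"ty":0,"tz":0,"rx":0,"ry":0,"rz":0},{"tx":0,"ty":0,"tz":0,"rx":0,"ry":0,"rz":0},{"tx":0,"ty":0,"tz":0,"rx":0,"ry":0,"rz":0},{"tx":0,"ty":0,"tz":0,"rx":0,"ry":0,"rz":0},{"tx":0,"ty":0,"tz":0,"rx":0,"ry":0,"rz":0},{"tx":0,"ty":0,"tz":0,"rx":0,"ry":0,"rz":0},{"tx":0,"ty":0,"tz":0,"rx":0,"ry":0,"rz":0},{"tx":0,"ty":0,"tz":0,"rx":0,"ry":0,"rz":0},{"tx":0,"ty":0,"tz":-20,"rx":0,"ry":0,"rz":0},{"tx":0,"ty":0,"tz":-50,"rx":0,"ry":0,"rz":0},{"tx":0,"ty":0,"tz":-80,"rx":0,"ry":0,"rz":0},{"tx":0,"ty":0,"tz":-90,"rx":0,"ry":0,"rz":0},{"tx":0,"ty":0,"tz":-90,"rx":0,"ry":0,"rz":0}]' -1; python3 go.py 473.5 -104.2 120 -12.4
```

```text
clock: 13.25
tcp_pos: [0.3977, -0.2817, 0.0408]
orientation: [0.0, 0.971, 0.238, -0.0]
force: [-3.3, -1.1, 8.2]
width: 0.0494
finger_force: 65.8
clock: 14.33
tcp_pos: [0.3993, -0.2828, 0.1324]
orientation: [0.003, 0.971, 0.238, 0.002]
force: [-1.1, -0.9, -0.1]
width: 0.0851
finger_force: 0.0
t [ 148.3 -124.2   11.9] rz -0.874 tilt 0.0064 q6 0.25 rows 4.646724794238833 6.997148751078806
```

```bash
python3 -m creep '[{"tx":148,"ty":-124,"tz":10,"rx":0,"ry":0,"rz":-0.874},{"tx":148,"ty":-124,"tz":10,"rx":0,"ry":0,"rz":-0.874},{"tx":148,"ty":-124,"tz":10,"rx":0,"ry":0,"rz":-0.874},{"tx":148,"ty":-124,"tz":10,"rx":0,"ry":0,"rz":-0.874},{"tx":148,"ty":-124,"tz":10,"rx":0,"ry":0,"rz":-0.874},{"tx":148,"ty":-124,"tz":10,"rx":0,"ry":0,"rz":-0.874},{"tx":148,"ty":-124,"tz":10,"rx":0,"ry":0,"rz":-0.874},{"tx":148,"ty":-124,"tz":10,"rx":0,"ry":0,"rz":-0.874},{"tx":148,"ty":-124,"tz":10,"rx":0,"ry":0,"rz":-0.874},{"tx":148,"ty":-124,"tz":10,"rx":0,"ry":0,"rz":-0.874}]'; python3 go.py 473.5 -104.2 28 -12.4
```

```text
clock: 15.17
tcp_pos: [0.4715, -0.1031, 0.1192]
orientation: [-0.001, 0.781, 0.625, -0.0]
force: [-0.0, 0.4, -0.3]
width: 0.0853
finger_force: 0.0
t [-0.6  2.3 91.2] rz -0.004 tilt 0.0013 q6 -0.23 rows 2.1873474585215957 0.03000927790731993
```

```bash
python3 -m creep '[{"tx":0,"ty":2,"tz":30,"rx":0,"ry":0,"rz":0},{"tx":0,"ty":2,"tz":55,"rx":0,"ry":0,"rz":0},{"tx":0,"ty":2,"tz":75,"rx":0,"ry":0,"rz":0},{"tx":0,"ty":2,"tz":88,"rx":0,"ry":0,"rz":0},{"tx":0,"ty":2,"tz":91,"rx":0,"ry":0,"rz":0},{"tx":0,"ty":2,"tz":91,"rx":0,"ry":0,"rz":0},{"tx":0,"ty":2,"tz":91,"rx":0,"ry":0,"rz":0}]' -1
python3 -m creep '[{"tx":0,"ty":0,"tz":0,"rx":0,"ry":0,"rz":0},{"tx":0,"ty":0,"tz":0,"rx":0,"ry":0,"rz":0},{"tx":0,"ty":0,"tz":0,"rx":0,"ry":0,"rz":0},{"tx":0,"ty":0,"tz":0,"rx":0,"ry":0,"rz":0},{"tx":0,"ty":0,"tz":0,"rx":0,"ry":0,"rz":0},{"tx":0,"ty":0,"tz":0,"rx":0,"ry":0,"rz":0},{"tx":0,"ty":0,"tz":0,"rx":0,"ry":0,"rz":0},{"tx":0,"ty":0,"tz":0,"rx":0,"ry":0,"rz":0},{"tx":0,"ty":0,"tz":0,"rx":0,"ry":0,"rz":0},{"tx":0,"ty":0,"tz":0,"rx":0,"ry":0,"rz":0},{"tx":0,"ty":0,"tz":0,"rx":0,"ry":0,"rz":0},{"tx":0,"ty":0,"tz":0,"rx":0,"ry":0,"rz":0}]' 1
python3 -m creep '[{"tx":0,"ty":0,"tz":-20,"rx":0,"ry":0,"rz":0},{"tx":0,"ty":0,"tz":-50,"rx":0,"ry":0,"rz":0},{"tx":0,"ty":0,"tz":-80,"rx":0,"ry":0,"rz":0},{"tx":0,"ty":0,"tz":-110,"rx":0,"ry":0,"rz":0},{"tx":0,"ty":0,"tz":-110,"rx":0,"ry":0,"rz":0},{"tx":0,"ty":0,"tz":-110,"rx":0,"ry":0,"rz":0}]'
python3 go.py 394.4 283.7 140 -12.4
```

```text
clock: 15.75
tcp_pos: [0.474, -0.1039, 0.029]
orientation: [0.0, 0.78, 0.626, 0.0]
force: [0.8, -0.4, 0.2]
width: 0.0852
finger_force: 0.0
clock: 16.75
tcp_pos: [0.4741, -0.1036, 0.0302]
orientation: [0.001, 0.779, 0.627, 0.0]
force: [-2.3, -0.7, 7.6]
width: 0.0551
finger_force: 62.1
clock: 17.25
tcp_pos: [0.4747, -0.1038, 0.1404]
orientation: [0.002, 0.779, 0.626, 0.001]
force: [-0.7, 0.5, -4.6]
width: 0.055
finger_force: 65.4
t [ 361.1 -161.8   -0.7] rz -0.001 tilt 0.0043 q6 -0.23 rows 9.489175691092239 0.004057083966222261
```

```bash
python3 -m creep '[{"tx":15,"ty":-7,"tz":0,"rx":0,"ry":0,"rz":0},{"tx":361,"ty":-162,"tz":0,"rx":0,"ry":0,"rz":0},{"tx":361,"ty":-162,"tz":0,"rx":0,"ry":0,"rz":0},{"tx":361,"ty":-162,"tz":0,"rx":0,"ry":0,"rz":0},{"tx":361,"ty":-162,"tz":0,"rx":0,"ry":0,"rz":0},{"tx":361,"ty":-162,"tz":0,"rx":0,"ry":0,"rz":0},{"tx":361,"ty":-162,"tz":0,"rx":0,"ry":0,"rz":0},{"tx":361,"ty":-162,"tz":0,"rx":0,"ry":0,"rz":0},{"tx":361,"ty":-162,"tz":0,"rx":0,"ry":0,"rz":0},{"tx":361,"ty":-162,"tz":0,"rx":0,"ry":0,"rz":0},{"tx":361,"ty":-162,"tz":0,"rx":0,"ry":0,"rz":0},{"tx":361,"ty":-162,"tz":0,"rx":0,"ry":0,"rz":0},{"tx":361,"ty":-162,"tz":0,"rx":0,"ry":0,"rz":0},{"tx":361,"ty":-162,"tz":0,"rx":0,"ry":0,"rz":0}]'; python3 go.py 394.4 283.7 46 -12.4
```

```text
clock: 18.42
tcp_pos: [0.3927, 0.2825, 0.1378]
orientation: [-0.0, 0.78, 0.626, -0.002]
force: [-0.6, -0.2, -4.1]
width: 0.0546
finger_force: 65.3
t [ 1.7  1.6 91.8] rz -0.002 tilt 0.0031 q6 0.61 rows 2.201460820575468 0.013248728600646761
```

```bash
python3 -m creep '[{"tx":1,"ty":1,"tz":30,"rx":0,"ry":0,"rz":0},{"tx":1,"ty":1,"tz":60,"rx":0,"ry":0,"rz":0},{"tx":1,"ty":1,"tz":80,"rx":0,"ry":0,"rz":0},{"tx":1,"ty":1,"tz":88,"rx":0,"ry":0,"rz":0},{"tx":1,"ty":1,"tz":91,"rx":0,"ry":0,"rz":0},{"tx":1,"ty":1,"tz":91,"rx":0,"ry":0,"rz":0},{"tx":1,"ty":1,"tz":91,"rx":0,"ry":0,"rz":0},{"tx":1,"ty":1,"tz":91,"rx":0,"ry":0,"rz":0}]'; python3 go.py 394.4 283.7 42 -12.4
```

```text
clock: 19.08
tcp_pos: [0.3957, 0.2848, 0.0489]
orientation: [0.0, 0.78, 0.626, 0.001]
force: [-0.5, -0.6, -3.6]
width: 0.0552
finger_force: 65.3
t [-1.3 -1.   6.9] rz -0.001 tilt 0.0026 q6 0.61 rows 0.17136422662163323 0.009383753395881362
```

```bash
python3 -m creep '[{"tx":-1,"ty":-1,"tz":2,"rx":0,"ry":0,"rz":0},{"tx":-1,"ty":-1,"tz":4,"rx":0,"ry":0,"rz":0},{"tx":-1,"ty":-1,"tz":6,"rx":0,"ry":0,"rz":0},{"tx":-1,"ty":-1,"tz":6,"rx":0,"ry":0,"rz":0},{"tx":-1,"ty":-1,"tz":6.5,"rx":0,"ry":0,"rz":0},{"tx":-1,"ty":-1,"tz":6.5,"rx":0,"ry":0,"rz":0},{"tx":-1,"ty":-1,"tz":6.5,"rx":0,"ry":0,"rz":0}]'; python3 go.py 394.4 283.7 42 -12.4
```

```text
clock: 19.67
tcp_pos: [0.3936, 0.2841, 0.0423]
orientation: [0.0, 0.779, 0.626, 0.0]
force: [-1.7, -0.9, 6.6]
width: 0.0555
finger_force: 66.4
t [-0.2  0.9  0.3] rz -0.000 tilt 0.0010 q6 0.61 rows 0.023012581631438326 0.002259374207675199
```

Contact felt; release and go on to the small tube.

```bash
python3 -m creep '[{"tx":0,"ty":0,"tz":0,"rx":0,"ry":0,"rz":0},{"tx":0,"ty":0,"tz":0,"rx":0,"ry":0,"rz":0},{"tx":0,"ty":0,"tz":0,"rx":0,"ry":0,"rz":0},{"tx":0,"ty":0,"tz":0,"rx":0,"ry":0,"rz":0},{"tx":0,"ty":0,"tz":0,"rx":0,"ry":0,"rz":0},{"tx":0,"ty":0,"tz":0,"rx":0,"ry":0,"rz":0},{"tx":0,"ty":0,"tz":0,"rx":0,"ry":0,"rz":0},{"tx":0,"ty":0,"tz":0,"rx":0,"ry":0,"rz":0},{"tx":0,"ty":0,"tz":-20,"rx":0,"ry":0,"rz":0},{"tx":0,"ty":0,"tz":-50,"rx":0,"ry":0,"rz":0},{"tx":0,"ty":0,"tz":-80,"rx":0,"ry":0,"rz":0},{"tx":0,"ty":0,"tz":-90,"rx":0,"ry":0,"rz":0},{"tx":0,"ty":0,"tz":-90,"rx":0,"ry":0,"rz":0}]' -1; python3 go.py 447.3 97 120 0
```

```text
clock: 20.75
tcp_pos: [0.3952, 0.2847, 0.1339]
orientation: [0.001, 0.779, 0.626, 0.003]
force: [-0.8, -0.5, 0.1]
width: 0.0854
finger_force: 0.0
t [-172.2   91.2   13.8] rz -0.217 tilt 0.0064 q6 0.61 rows 4.684537538735232 1.735343055645313
```

```bash
python3 -m creep '[{"tx":-172,"ty":91,"tz":12,"rx":0,"ry":0,"rz":-0.217},{"tx":-172,"ty":91,"tz":12,"rx":0,"ry":0,"rz":-0.217},{"tx":-172,"ty":91,"tz":12,"rx":0,"ry":0,"rz":-0.217},{"tx":-172,"ty":91,"tz":12,"rx":0,"ry":0,"rz":-0.217},{"tx":-172,"ty":91,"tz":12,"rx":0,"ry":0,"rz":-0.217},{"tx":-172,"ty":91,"tz":12,"rx":0,"ry":0,"rz":-0.217},{"tx":-172,"ty":91,"tz":12,"rx":0,"ry":0,"rz":-0.217},{"tx":-172,"ty":91,"tz":12,"rx":0,"ry":0,"rz":-0.217},{"tx":-172,"ty":91,"tz":12,"rx":0,"ry":0,"rz":-0.217}]'; python3 go.py 447.3 97 28 0
```

```text
clock: 21.5
tcp_pos: [0.4441, 0.0974, 0.1188]
orientation: [-0.001, 0.707, 0.708, -0.001]
force: [-0.1, -0.5, -0.1]
width: 0.0853
finger_force: 0.0
t [-0.4  3.3 90.8] rz 0.001 tilt 0.0020 q6 -0.03 rows 2.178663821588034 0.010774390658691912
```

```bash
python3 -m creep '[{"tx":0,"ty":2,"tz":30,"rx":0,"ry":0,"rz":0},{"tx":0,"ty":2,"tz":55,"rx":0,"ry":0,"rz":0},{"tx":0,"ty":2,"tz":75,"rx":0,"ry":0,"rz":0},{"tx":0,"ty":2,"tz":88,"rx":0,"ry":0,"rz":0},{"tx":0,"ty":2,"tz":91,"rx":0,"ry":0,"rz":0},{"tx":0,"ty":2,"tz":91,"rx":0,"ry":0,"rz":0},{"tx":0,"ty":2,"tz":91,"rx":0,"ry":0,"rz":0}]' -1
python3 -m creep '[{"tx":0,"ty":0,"tz":0,"rx":0,"ry":0,"rz":0},{"tx":0,"ty":0,"tz":0,"rx":0,"ry":0,"rz":0},{"tx":0,"ty":0,"tz":0,"rx":0,"ry":0,"rz":0},{"tx":0,"ty":0,"tz":0,"rx":0,"ry":0,"rz":0},{"tx":0,"ty":0,"tz":0,"rx":0,"ry":0,"rz":0},{"tx":0,"ty":0,"tz":0,"rx":0,"ry":0,"rz":0},{"tx":0,"ty":0,"tz":0,"rx":0,"ry":0,"rz":0},{"tx":0,"ty":0,"tz":0,"rx":0,"ry":0,"rz":0},{"tx":0,"ty":0,"tz":0,"rx":0,"ry":0,"rz":0},{"tx":0,"ty":0,"tz":0,"rx":0,"ry":0,"rz":0},{"tx":0,"ty":0,"tz":0,"rx":0,"ry":0,"rz":0},{"tx":0,"ty":0,"tz":0,"rx":0,"ry":0,"rz":0},{"tx":0,"ty":0,"tz":0,"rx":0,"ry":0,"rz":0},{"tx":0,"ty":0,"tz":0,"rx":0,"ry":0,"rz":0}]' 1
python3 -m creep '[{"tx":0,"ty":0,"tz":-20,"rx":0,"ry":0,"rz":0},{"tx":0,"ty":0,"tz":-50,"rx":0,"ry":0,"rz":0},{"tx":0,"ty":0,"tz":-80,"rx":0,"ry":0,"rz":0},{"tx":0,"ty":0,"tz":-110,"rx":0,"ry":0,"rz":0},{"tx":0,"ty":0,"tz":-110,"rx":0,"ry":0,"rz":0},{"tx":0,"ty":0,"tz":-110,"rx":0,"ry":0,"rz":0}]'
python3 go.py 629.5 -127.3 140 0
```

```text
clock: 22.08
tcp_pos: [0.4471, 0.0973, 0.0286]
orientation: [0.0, 0.706, 0.708, 0.0]
force: [-0.6, 0.5, -0.7]
width: 0.0854
finger_force: 0.0
clock: 23.25
tcp_pos: [0.4476, 0.0963, 0.0291]
orientation: [0.0, 0.707, 0.707, 0.001]
force: [-0.1, 0.0, 6.5]
width: 0.0347
finger_force: 59.1
clock: 23.75
tcp_pos: [0.4482, 0.0963, 0.1397]
orientation: [0.001, 0.707, 0.707, 0.001]
force: [-0.4, -0.2, -3.5]
width: 0.0344
finger_force: 60.6
t [-223.5  181.4    0.4] rz -0.000 tilt 0.0041 q6 -0.03 rows 6.903489128004831 0.001501300251687104
```

```bash
python3 -m creep '[{"tx":-15,"ty":12,"tz":0,"rx":0,"ry":0,"rz":0},{"tx":-224,"ty":181,"tz":0,"rx":0,"ry":0,"rz":0},{"tx":-224,"ty":181,"tz":0,"rx":0,"ry":0,"rz":0},{"tx":-224,"ty":181,"tz":0,"rx":0,"ry":0,"rz":0},{"tx":-224,"ty":181,"tz":0,"rx":0,"ry":0,"rz":0},{"tx":-224,"ty":181,"tz":0,"rx":0,"ry":0,"rz":0},{"tx":-224,"ty":181,"tz":0,"rx":0,"ry":0,"rz":0},{"tx":-224,"ty":181,"tz":0,"rx":0,"ry":0,"rz":0},{"tx":-224,"ty":181,"tz":0,"rx":0,"ry":0,"rz":0},{"tx":-224,"ty":181,"tz":0,"rx":0,"ry":0,"rz":0},{"tx":-224,"ty":181,"tz":0,"rx":0,"ry":0,"rz":0},{"tx":-224,"ty":181,"tz":0,"rx":0,"ry":0,"rz":0}]'; python3 go.py 629.5 -127.3 46 0
```

```text
clock: 24.75
tcp_pos: [0.6262, -0.1259, 0.1367]
orientation: [-0.002, 0.707, 0.707, -0.001]
force: [-1.2, 0.2, -1.9]
width: 0.0348
finger_force: 60.5
t [-1.6  3.7 90.7] rz 0.001 tilt 0.0047 q6 -0.37 rows 2.1772160566535117 0.007883011527227925
```

```bash
python3 -m creep '[{"tx":-1,"ty":2,"tz":30,"rx":0,"ry":0,"rz":0},{"tx":-1,"ty":2,"tz":60,"rx":0,"ry":0,"rz":0},{"tx":-1,"ty":2,"tz":80,"rx":0,"ry":0,"rz":0},{"tx":-1,"ty":2,"tz":88,"rx":0,"ry":0,"rz":0},{"tx":-1,"ty":2,"tz":90,"rx":0,"ry":0,"rz":0},{"tx":-1,"ty":2,"tz":90,"rx":0,"ry":0,"rz":0},{"tx":-1,"ty":2,"tz":90,"rx":0,"ry":0,"rz":0},{"tx":-1,"ty":2,"tz":90,"rx":0,"ry":0,"rz":0}]'; python3 go.py 629.5 -127.3 41.3 0
```

```text
clock: 25.42
tcp_pos: [0.6315, -0.1288, 0.0501]
orientation: [0.002, 0.707, 0.707, 0.001]
force: [0.0, 0.0, -2.2]
width: 0.0346
finger_force: 60.5
t [ 1.6 -2.   8.8] rz 0.000 tilt 0.0033 q6 -0.37 rows 0.2188176157916346 0.0024676466053001295
```

```bash
python3 -m creep '[{"tx":2,"ty":-1,"tz":2,"rx":0,"ry":0,"rz":0},{"tx":2,"ty":-1,"tz":4,"rx":0,"ry":0,"rz":0},{"tx":2,"ty":-1,"tz":6,"rx":0,"ry":0,"rz":0},{"tx":2,"ty":-1,"tz":7,"rx":0,"ry":0,"rz":0},{"tx":2,"ty":-1,"tz":8,"rx":0,"ry":0,"rz":0},{"tx":2,"ty":-1,"tz":8,"rx":0,"ry":0,"rz":0},{"tx":2,"ty":-1,"tz":8,"rx":0,"ry":0,"rz":0},{"tx":2,"ty":-1,"tz":8,"rx":0,"ry":0,"rz":0}]'; python3 go.py 629.5 -127.3 41.3 0
```

```text
clock: 26.08
tcp_pos: [0.6292, -0.1267, 0.0413]
orientation: [0.0, 0.707, 0.707, -0.0]
force: [-1.8, 1.2, 5.8]
width: 0.0349
finger_force: 61.1
t [-0.6  0.3 -0. ] rz -0.000 tilt 0.0000 q6 -0.37 rows 0.016898771800375533 0.0002964722440283659
```

```bash
python3 -m creep '[{"tx":0,"ty":0,"tz":0,"rx":0,"ry":0,"rz":0},{"tx":0,"ty":0,"tz":0,"rx":0,"ry":0,"rz":0},{"tx":0,"ty":0,"tz":0,"rx":0,"ry":0,"rz":0},{"tx":0,"ty":0,"tz":0,"rx":0,"ry":0,"rz":0},{"tx":0,"ty":0,"tz":0,"rx":0,"ry":0,"rz":0},{"tx":0,"ty":0,"tz":0,"rx":0,"ry":0,"rz":0},{"tx":0,"ty":0,"tz":0,"rx":0,"ry":0,"rz":0},{"tx":0,"ty":0,"tz":0,"rx":0,"ry":0,"rz":0},{"tx":0,"ty":0,"tz":-20,"rx":0,"ry":0,"rz":0},{"tx":0,"ty":0,"tz":-50,"rx":0,"ry":0,"rz":0},{"tx":0,"ty":0,"tz":-80,"rx":0,"ry":0,"rz":0},{"tx":0,"ty":0,"tz":-120,"rx":0,"ry":0,"rz":0},{"tx":0,"ty":0,"tz":-120,"rx":0,"ry":0,"rz":0}]' -1
python3 -m creep '[{"tx":-373,"ty":-400,"tz":-60,"rx":0,"ry":0,"rz":0},{"tx":-373,"ty":-400,"tz":-60,"rx":0,"ry":0,"rz":0},{"tx":-373,"ty":-400,"tz":-60,"rx":0,"ry":0,"rz":0},{"tx":-373,"ty":-400,"tz":-60,"rx":0,"ry":0,"rz":0},{"tx":-373,"ty":-400,"tz":-60,"rx":0,"ry":0,"rz":0},{"tx":-373,"ty":-400,"tz":-60,"rx":0,"ry":0,"rz":0},{"tx":-373,"ty":-400,"tz":-60,"rx":0,"ry":0,"rz":0},{"tx":-373,"ty":-400,"tz":-60,"rx":0,"ry":0,"rz":0},{"tx":-373,"ty":-400,"tz":-60,"rx":0,"ry":0,"rz":0},{"tx":-373,"ty":-400,"tz":-60,"rx":0,"ry":0,"rz":0},{"tx":-373,"ty":-400,"tz":-60,"rx":0,"ry":0,"rz":0},{"tx":-373,"ty":-400,"tz":-60,"rx":0,"ry":0,"rz":0},{"tx":-373,"ty":-400,"tz":-60,"rx":0,"ry":0,"rz":0},{"tx":-373,"ty":-400,"tz":-60,"rx":0,"ry":0,"rz":0},{"tx":-373,"ty":-400,"tz":-60,"rx":0,"ry":0,"rz":0},{"tx":-373,"ty":-400,"tz":-60,"rx":0,"ry":0,"rz":0}]'
cat > f.py <<'E'
from h import *
d=snap("top","pics/t9.png"); f=d["frame"]; hsv=cv2.cvtColor(f,cv2.COLOR_RGB2HSV)
P=dict(pL=(394.4,283.7),pS=(629.5,-127.3),pSq=(647.3,143.8),pC=(398.5,-282))
for k,(x,y) in P.items():
    u,v=proj(d,[x/1e3,y/1e3,.077]).round().astype(int)
    h=hsv[v-25:v+25,u-25:u+25]; m=(h[...,1]<45)&(h[...,2]>175)
    n,l,s,c=cv2.connectedComponentsWithStats(m.astype(np.uint8)); i=1+s[1:,4].argmax()
    ys,xs=np.where(l==i); W=np.array([pix(d,a+u-25,b+v-25,.077) for a,b in zip(xs,ys)])*1000
    r=cv2.minAreaRect(W.astype(np.float32)); print(k,s[i,4],"off",np.round(np.array(r[0])-(x,y),1),np.round(r[1],1),"ang %.1f"%r[2])
snap("scene","pics/s9.png")
E
python3 f.py
```

```text
clock: 27.17
tcp_pos: [0.6342, -0.1283, 0.1684]
orientation: [0.007, 0.707, 0.707, 0.003]
force: [2.0, 0.5, 0.7]
width: 0.0852
finger_force: 0.0
clock: 28.5
tcp_pos: [0.2291, -0.4992, 0.22]
orientation: [-0.0, 0.708, 0.707, 0.001]
force: [-0.8, 1.3, 0.4]
width: 0.0853
finger_force: 0.0
pL 160 off [-1.3  0.1] [54.7 53.6] ang 0.7
pS 93 off [-0.5  1. ] [33.9 32.3] ang 88.5
pSq 179 off [-3.  -0.7] [45.5 45.5] ang 17.4
pC 201 off [1.2 0. ] [39.4 51. ] ang 27.6
```

View pics/t9.png

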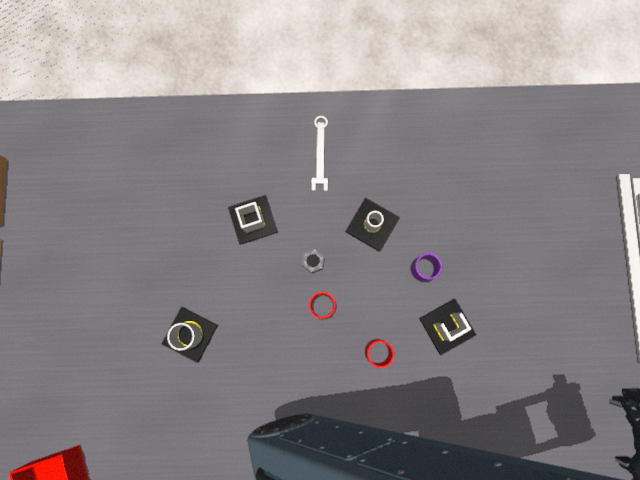

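View pics/s9.png

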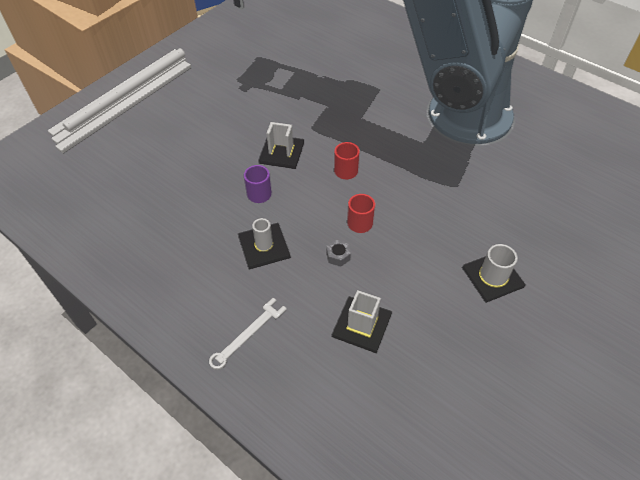

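All four stand upright on their pads (top view 184,336; 374,220; 249,216; 452,327), within about 3 mm and with the turns right. The nut, wrench and look-alikes are untouched and the gripper is clear, so I'm handing in.

```bash
python3 -c "
from rig import env
print(env.job_done())"
```

```text
the job is handed in; nothing more can be done
None
```

I handed the job in: all four offcuts stand upright on their own pads, within about 3 mm of their outlines by the top camera and turned the right way, with the nut, the wrench and the look-alikes left in place; the hand-in returned no verdict.

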